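# Dispense one ball bearing and slide it into the empty nest

### The arm

A 7-joint arm with a two-finger parallel gripper is mounted at the origin on the work surface. World frame = base frame: x ahead of the robot, y to its left, z up, the work surface at z = 0. Lengths are in mm, angles in rad, forces in N, time in s.
With the tool pointing down it reaches from about 400 to 875 mm from the base axis. Payload 19.3 kg.
Tool frame: the origin (TCP) lies on the centre line of the jaws, within the pads' length; the fingertips stand 11 mm ahead of it and the grasp point (between the pads) lies 8 mm behind it; z points along the fingers, y is the line along which they close (so a half turn about z gives the same grasp; the last joint's range is limited). The gripper opens to 85 mm and grips with 20 to 120 N. Pads are 22 mm wide; open, the fingers measure 114 mm over their backs; the gripper's body (76 mm by 85 mm) begins 54 mm behind the grasp point. The pads swing forward as they close: fully open they stand 13 mm farther back than shut.
Start: joints at [-1.196, 0.521, -0.036, 1.599, 0.021, 1.021, -0.113], TCP at [268.94, 564.169, 242.291] pointing down, gripper open.
Joint ranges: [-2.91, 2.91], [-0.3, 2.13], [-1.5, 1.42], [0.17, 2.43], [-1.26, 4.41], [0.16, 1.93], [-2.52, 2.52]. Speed limits (rad/s): [1.89, 1.89, 2.39, 2.39, 3.01, 3.01, 3.01].

### API

Orientations are given as a unit quaternion [w, x, y, z].
In Python, from cell import ctrl gives the robot as it stands.
- The arm moves only by the tool apply_moves, never from a script. Its argument "motion" is a list of rows, each a list of 7 numbers: the shift along the world's x, y, z in cm, then the turn, a rotation vector about the world's x, y, z in degrees, then the finger opening in cm, from 0 to 8.54. A call has exactly 5 rows; each row is the pose to reach, as a shift and turn from the pose commanded when the call began; what a row does not reach only later rows make up. A row lasts 1/12 s, in which the tool goes at most 41.7 mm and 7.16 degrees, less where a joint would pass 70% of its speed; a pose out of reach is approached as far as the arm can. A call with a gripper value outside its range is refused whole. The fingers move at their own pace and stop on an object; the grip force is fixed at half the most. Time passes only in rows, so rows that repeat a pose let the fingers close, or fill a call up. It gives the time, the measured TCP pose, the force, the opening and the grip force at its end, in the units of the state.
- ctrl.observe(): the state, without advancing time (a new reading comes with each control period).
- ctrl.camera(name): name is "side" or "top"; returns the picture (384x512x3 uint8, red, green, blue); there is no depth.
- ctrl.camera_model(name): a dict with "camera_matrix" (3x3 intrinsics, pixels), "view" (4x4, takes a point from world to camera coordinates). Camera axes: x right, y down, z forward; pixel columns grow to the right and rows downward; lengths in mm; the calibration is good to about 2 mm. A picture is of the moment at which its call begins. camera_model takes no time and is no camera call.
- ctrl.finish_job(): hands the job in; it is judged then, once.
Trained networks look in the newest picture that a camera, given by its name, has taken for a name from the list of things; names that differ only in an ending like _2 or _b are one class to them, and where a whole thing is asked for, a point or a joint stands for the part that bears it (a point fixed in the world has none). Each returns a list of dicts, best first, with "conf" (0 to 1); they miss things now and then, are a little off and sometimes report something else, mostly with a low value. They report only what shows in the picture. A call takes as long as a camera call.
- ctrl.search_frame(camera, label): "position" ([x, y, z] in mm, in the coordinates of the camera as it stood for that picture, good to about 4 mm: the middle of the surface that is visible of it).
- ctrl.spot_point(camera, label): "position" ([x, y, z] in mm, in the coordinates of the camera as it stood for that picture, good to about 4 mm: a listed point, or the origin of a listed thing).
The state is a dict: "time": time; "joint_pos": joint angles; "qd": joint speeds; "joint_torque": joint torques, N m; "position": TCP position; "tcp_rot": TCP orientation; "contact_force": force on the tool from outside, world axes, zero at the start; "torque": the same for the moment, N m; "finger_gap": opening from 0.0 (shut) to 1.0 (fully open); "grasp_force": force on a finger pad.
Only numpy, scipy, OpenCV 4.12 (cv2) and the standard library are available. Lean on these libraries where they do the work, as an engineer would, in place of code of your own. Each camera call takes 0.05 s, during which the arm holds its last target. There are 200 camera calls.

### The job

Push the red plunger button of the bearing magazine all the way in once and let it spring back, so that a single ball bearing comes out onto the bench. Then nudge that bearing aside with the fingertips, sliding it flat along the bench without ever picking it up, until it sits fully home against both bars of the empty V-shaped nest. Leave the rest of the stack in the magazine, and leave the loaded nest and the other things on the bench alone.

Things in the scene. Friction and masses are not known exactly. Their poses are not given: they have to be found in the camera images.
- magazine: Bearing magazine bolted to the bench; four steel rods hold a stack of four bearings, which stand on the bench itself. Origin on the bench on the stack's axis; -x is the way a bearing comes out, +x the button's side. Low blue body x -24 to 62 mm, 64 mm wide (94 with 5 mm high feet), 19 mm tall (31 at x 36 to 58); rods and 44 mm square top plate round the axis reach 53 mm
- plunger (a joint): Plunger travel in m: 0 out at rest, 0.065 fully in (hard stop). The button moves level along the magazine's -x as it is pressed. A spring returns it: 4.5 N to start, 8.5 N at the stop. Fully in, it has shoved the lowest bearing out: that bearing's centre is then about 60 mm from the magazine's axis, on its -x side
- plunger_face (a point): Centre of the outer face of the red round push button (36 mm across, slightly domed), 26 mm above the bench, facing the magazine's +x, at rest 148 mm from the magazine's axis. Push it towards the magazine's -x. Behind the button a 30 mm wide steel bracket reaches 41 mm above the bench
- bearing_1: The lowest bearing of the stack, the one that comes out: steel ball bearing with black seal, 35 mm across, 11 mm thick, 45 g, lying flat. Origin at the centre of its underside (0 mm above the bench), z up when flat
- bearing_2: Bearing number 2 of the stack counted from below, same kind, to stay in the magazine; it drops one place (11 mm) when the plunger has gone back. Origin at the centre of its underside
- bearing_3: Bearing number 3 of the stack counted from below, same kind, to stay in the magazine; it drops one place (11 mm) when the plunger has gone back. Origin at the centre of its underside
- bearing_4: Bearing number 4 of the stack counted from below, same kind, to stay in the magazine; it drops one place (11 mm) when the plunger has gone back. Origin at the centre of its underside
- nest_empty: Empty nest bolted to the bench: two aluminium bars, 12 mm tall, form a 90 degree V open to the nest's -x (mouth 74 mm wide, 12 mm in front of the seat; bars 14 mm thick). Behind it a blue block and a swing clamp (black knob to 39 mm, 52 mm behind the seat) turned away. No floor: a bearing slides in on the bench. Origin on the bench under the centre of a fully seated bearing
- nest_seat (a point): The point on the bench under the centre of a bearing that touches both bars of the empty nest (same point as the origin of nest_empty)
- nest_loaded: The other nest, same build, its clamp arm swung over the bearing in it; leave alone. Origin at its seat
- bearing_loaded: The bearing already lying in the loaded nest, same kind; leave alone
- mug: Bystander, loose: white ceramic mug, 80 mm across, 85 mm tall; leave alone
- grease_jar: Bystander, loose: white jar with green cap, 60 mm across, 75 mm tall; leave alone
- screwdriver: Bystander, loose: screwdriver lying flat, 200 mm long; leave alone
- carton: Bystander, loose: cardboard box 80 x 110 x 45 mm; leave alone
- capacitor: Bystander, loose: white motor capacitor standing up, 36 mm across, 63 mm tall; leave alone
- end_shield: Bystander, loose: round aluminium motor end shield with four ears, 108 mm across, 30 mm tall; leave alone
- tape_roll: Bystander, loose: black roll of tape lying flat, 100 mm across, 24 mm tall; leave alone
- wrench: Bystander, loose: steel spanner lying flat, 170 mm long; leave alone

How it is judged:
By the outcome, as a careful person would: the job done as asked, in the order asked, and still so for the second after the job is handed in, with the robot touching nothing.
It also fails if it takes over 72 s, if anything falls off the work surface, if the arm or the gripper's body presses on something with over 40 N, if the wrist force passes 120 N, or if a joint passes its speed limit or range.

## Working session

There is one attempt and no reset: what is moved stays moved. The work goes in short steps, Python scripts to look and compute and a tool call to move; the robot and the scene stay as the last step left them, time stands still between calls to the robot, and variables do not carry over. Pictures are saved under pics/ and viewed, at most 10 in all, crops included, and the job is handed in when it is done.

Besides the shell and the picture viewer there is one more tool, called in YAML: its name, and indented under it one key for each argument. apply_moves: Moves the arm, as the interface text tells. Its arguments: {"type":"object","properties":{"motion":{"type":"array"}},"required":["motion"]}

```bash
mkdir -p pics
cat > h.py <<'E'
from cell import ctrl
import numpy as np, cv2
def w(cam,p):
    V=np.array(ctrl.camera_model(cam)["view"]); return (np.linalg.inv(V)@np.r_[p,1])[:3]
def pix(cam,P):
    m=ctrl.camera_model(cam); q=np.array(m["view"])@np.r_[P,1]; u=np.array(m["camera_matrix"])@q[:3]; return u[:2]/u[2]
def ray(cam,uv,z=0):
    m=ctrl.camera_model(cam); Vi=np.linalg.inv(np.array(m["view"])); d=Vi[:3,:3]@np.linalg.solve(np.array(m["camera_matrix"]),[uv[0],uv[1],1]); o=Vi[:3,3]
    return o+d*(z-o[2])/d[2]
def snap(cam,name):
    im=ctrl.camera(cam); cv2.imwrite(f"pics/{name}.png",im[:,:,::-1]); return im
E
python3 - <<'E'
from h import *
np.set_printoptions(precision=1,suppress=True)
for c in("top","side"):
    snap(c,c+"0")
    for n in ("magazine","plunger_face","nest_seat","nest_empty","nest_loaded","bearing_1"):
        for d in ctrl.spot_point(c,n)[:3]: print(c,n,round(d["conf"],2),w(c,d["position"]))
for n in ("mug","grease_jar","screwdriver","carton","capacitor","end_shield","tape_roll","wrench"):
    for d in ctrl.spot_point("top",n)[:1]: print(n,round(d["conf"],2),w("top",d["position"]))
s=ctrl.observe();print(s["time"],s["tcp_rot"],s["position"])
E
```

```text
top magazine 0.77 [556.5   7.2  -1.2]
top plunger_face 0.56 [686.8 -37.6  26.5]
top nest_seat 0.67 [569.5 189.4   0.6]
top nest_empty 0.72 [570.9 189.9   0.6]
top nest_empty 0.3 [ 612.7 -200.5    1.1]
top nest_loaded 0.82 [ 612.7 -196.4    2.7]
top nest_loaded 0.22 [554.6  11.1  -0.4]
top bearing_1 0.6 [553.9   9.7  29.9]
top bearing_1 0.58 [ 365.1 -151.8    2.5]
side magazine 0.59 [553.   11.   -0.9]
side plunger_face 0.91 [698.8 -40.3  26.2]
side nest_seat 0.91 [573.2 194.4   1.2]
side nest_empty 0.72 [568.1 192.9   2.2]
side nest_empty 0.23 [ 611.6 -196.9   -1.3]
side nest_loaded 0.73 [ 612.4 -198.4   -5.3]
side nest_loaded 0.34 [ 547.9 -358.     4.1]
side bearing_1 0.45 [555.   14.   33.4]
side bearing_1 0.43 [556.3   9.9  22.9]
mug 0.86 [391.4 307.    1.5]
grease_jar 0.63 [ 439.5 -321.7    0.1]
screwdriver 0.67 [ 366.8 -150.7    3.2]
carton 0.82 [ 707.7 -342.     4.2]
capacitor 0.62 [ 439.8 -324.2    0.9]
end_shield 0.74 [ 438.  -322.3   -1.1]
tape_roll 0.82 [ 550.5 -357.1   -0.2]
1.1 [ 0.   0.2  1.  -0. ] [268.9 564.2 242.3]
```

View pics/top0.png

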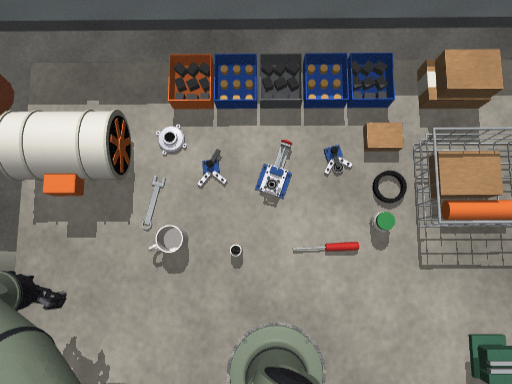

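View pics/side0.png

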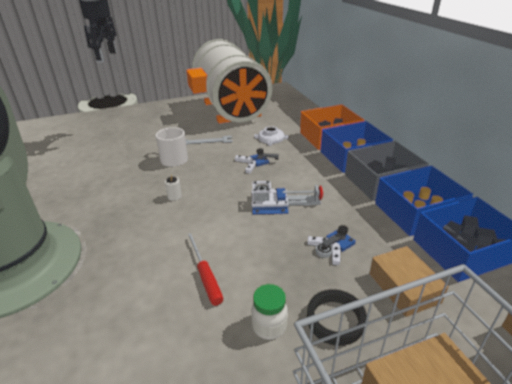

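The top view shows the magazine at about (272,184) with its button at (286,142), the empty nest at (211,170) opening downward, the loaded nest at (336,158) and the capacitor at (236,250). The side view agrees. I'll zoom in on the working area next.

Run:
```python
from h import *
np.set_printoptions(precision=1,suppress=True)
im=cv2.imread("pics/top0.png")[130:210,190:300]
cv2.imwrite("pics/crop0.png",cv2.resize(im,None,fx=7,fy=7,interpolation=cv2.INTER_CUBIC))
print("cap",ray("top",(236,250),60),"cap side foot",ray("side",(174,198),0))
print("top cam scale", ray("top",(212,170))-ray("top",(211,170)))
for P in ([555,10,53],[693,-39,26],[571,192,0],[571,192,12]): print(pix("top",P),(pix("top",P)-[190,130])*7, pix("side",P))
V=np.linalg.inv(np.array(ctrl.camera_model("top")["view"]));print(V[:3,3])
```

```text
cap [356.1 112.3  60. ] cap side foot [355.2 112.4   0. ]
top cam scale [-0.  -3.2  0. ]
[270.5 183. ] [563.7 371.3] [261.7 185.1]
[285.8 140.7] [670.9  75.2] [321.9 192.8]
[212.4 181.1] [156.7 357.8] [244.3 166.2]
[211.9 180.5] [153.2 353.2] [244.1 162.5]
[ 352.    25.5 1261.8]
```

View pics/crop0.png

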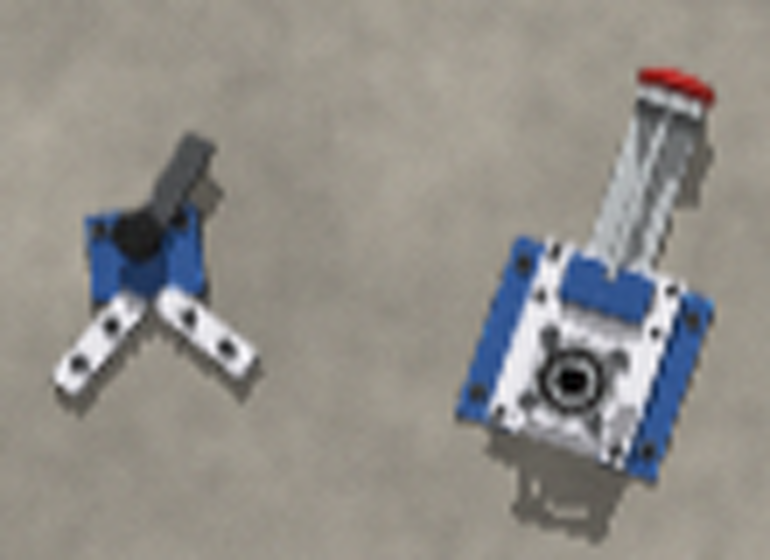

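The crop shows the stack top at about (573,380), the button's outer edge at (677,75), and the nest's V apex at about (152,308). The V opens almost straight down the image, which is world -x. I'll convert those to world positions.

Run:
```python
from h import *
np.set_printoptions(precision=1,suppress=True)
c=lambda x,y,z: ray("top",(190+x/7,130+y/7),z)  # pixel centre shift <0.5px
a=c(573,380,50); b=c(676,78,36)
print("stack",a,"button",b,np.degrees(np.arctan2(*(b-a)[[1,0]])))
L1,L2,R1,R2=c(72,400,12),c(146,318,12),c(245,382,12),c(160,305,12)
def line(p,q): return np.cross([*p[:2],1],[*q[:2],1])
x=np.cross(line(L1,L2),line(R1,R2));x=x[:2]/x[2]
dl=(L1-L2)[:2];dr=(R1-R2)[:2];u=dl/np.linalg.norm(dl)+dr/np.linalg.norm(dr);u/=np.linalg.norm(u)
print("apex",x,"mouth dir",u,"seat",x+24.7*u, "bar ends",L1,R1)
from scipy.spatial.transform import Rotation as R
q=np.array(ctrl.observe()["tcp_rot"]);print(q,R.from_quat(q[[1,2,3,0]]).as_matrix())
```

```text
stack [551.7   6.   50. ] button [688.9 -40.7  36. ] -18.79295965156198
apex [593.3 189.8] mouth dir [-1.  -0.1] seat [568.7 188.5] bar ends [550.1 227.8  12. ] [557.8 151.   12. ]
[ 0.   0.2  1.  -0. ] [[-0.9  0.4  0. ]
 [ 0.4  0.9 -0. ]
 [-0.  -0.  -1. ]]
```

apply_moves:
  motion:
    - [2.3,-3.1,0,0,0,0,0]
    - [4.6,-6.2,0,0,0,0,0]
    - [6.9,-9.3,0,0,0,0,0]
    - [9.2,-12.4,0,0,0,0,0]
    - [11.5,-15.5,0,0,0,0,0]

```text
time: 1.52
position: [384.7, 407.6, 242.4]
tcp_rot: [0.0, 0.22, 0.975, 0.0]
contact_force: [1.2, 0.6, 0.1]
finger_gap: 0.302
grasp_force: 0.0
```

apply_moves:
  motion:
    - [2.3,-3.1,0,0,0,0,0]
    - [4.6,-6.2,0,0,0,0,0]
    - [6.9,-9.3,0,0,0,0,0]
    - [9.2,-12.4,0,0,0,0,0]
    - [11.5,-15.5,0,0,0,0,0]

```text
time: 1.93
position: [499.8, 252.5, 242.5]
tcp_rot: [0.0, 0.221, 0.975, 0.0]
contact_force: [0.1, 0.3, -0.1]
finger_gap: -0.005
grasp_force: 0.0
```

apply_moves:
  motion:
    - [2.3,-3.1,0,0,0,0,0]
    - [4.6,-6.2,0,0,0,0,0]
    - [6.9,-9.3,0,0,0,0,0]
    - [9.2,-12.4,0,0,0,0,0]
    - [11.5,-15.5,0,0,0,0,0]

```text
time: 2.35
position: [614.8, 97.4, 242.5]
tcp_rot: [0.0, 0.221, 0.975, 0.0]
contact_force: [-0.6, 0.7, -0.5]
finger_gap: 0.003
grasp_force: 0.0
```

apply_moves:
  motion:
    - [2.3,-3.1,0,0,0,0,0]
    - [4.6,-6.2,0,0,0,0,0]
    - [6.9,-9.3,0,0,0,0,0]
    - [9.2,-12.4,0,0,0,0,0]
    - [11.5,-15.5,0,0,0,0,0]

```text
time: 2.77
position: [729.7, -57.5, 242.3]
tcp_rot: [0.0, 0.221, 0.975, 0.0]
contact_force: [0.5, 0.7, 0.3]
finger_gap: -0.0
grasp_force: 0.0
```

```bash
cat >> h.py <<'E'
def st():
    s=ctrl.observe(); r=cv2.Rodrigues; q=s["tcp_rot"]
    from scipy.spatial.transform import Rotation as R
    y=R.from_quat([q[1],q[2],q[3],q[0]]).as_matrix()[:,1]
    print("t",round(s["time"],2),"p",np.round(s["position"],1),"yang",round(np.degrees(np.arctan2(y[1],y[0])),1),"j",np.round(s["joint_pos"],2),"F",np.round(s["contact_force"],1),s["finger_gap"])
E
python3 -c "from h import *;st()"
```

```text
t 2.77 p [729.7 -57.5 242.3] yang 64.5 j [-0.06  0.71  0.1   1.27 -0.07  1.16  1.17] F [0.5 0.7 0.3] -0.0003670322990097163
```

apply_moves:
  motion:
    - [0,0.5,-4,0,0,6.5,0]
    - [0,0.5,-8,0,0,6.5,0]
    - [0,0.5,-12,0,0,6.5,0]
    - [0,0.5,-15,0,0,6.5,0]
    - [0,0.5,-17,0,0,6.5,0]

```text
time: 3.18
position: [727.4, -50.7, 68.4]
tcp_rot: [-0.002, 0.165, 0.986, -0.0]
contact_force: [0.3, -0.2, -0.5]
finger_gap: 0.002
grasp_force: 0.0
```

apply_moves:
  motion:
    - [0,0,-1.5,0,0,0,0]
    - [0,0,-3,0,0,0,0]
    - [0,0,-4.6,0,0,0,0]
    - [0,0,-4.6,0,0,0,0]
    - [0,0,-4.6,0,0,0,0]

```text
time: 3.6
position: [728.9, -50.8, 26.1]
tcp_rot: [-0.0, 0.165, 0.986, -0.0]
contact_force: [0.5, 0.5, 0.9]
finger_gap: -0.002
grasp_force: 0.0
```

Run:
```python
from h import *
st(); im=snap("side","a"); snap("top","at")
a=cv2.resize(im[120:240,210:370,::-1],None,fx=4,fy=4,interpolation=cv2.INTER_CUBIC)
b=cv2.resize(cv2.imread("pics/at.png")[110:210,235:325],None,fx=4,fy=4,interpolation=cv2.INTER_CUBIC)[:400]
o=np.zeros((880,640,3),np.uint8);o[:480]=a;o[480:880,:360]=b
cv2.imwrite("pics/a2.png",cv2.resize(o,None,fx=.68,fy=.68))
```

```text
t 3.6 p [728.9 -50.8  26.1] yang 71.0 j [-0.04  0.94  0.05  1.41 -0.05  0.8   1.27] F [0.5 0.5 0.9] -0.0017408439584698854
```

View pics/a2.png

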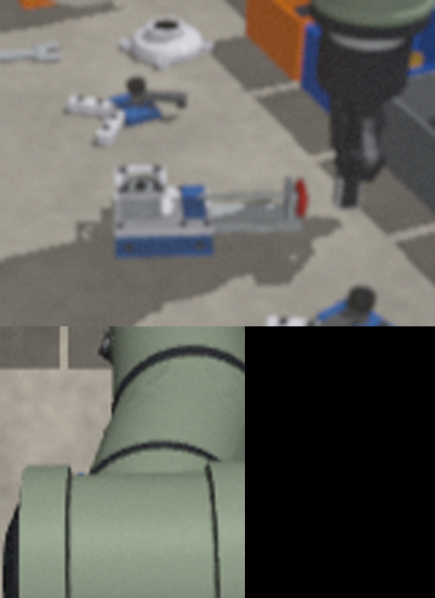

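The side view shows the closed fingers at about (345,190) in the crop, squarely beyond the button at (302,198). The arm blocks the top view. I'll start pressing.

apply_moves:
  motion:
    - [-0.6,0.2,0,0,0,0,0]
    - [-1.2,0.4,0,0,0,0,0]
    - [-1.8,0.6,0,0,0,0,0]
    - [-2.4,0.8,0,0,0,0,0]
    - [-3.0,1.03,0,0,0,0,0]

```text
time: 4.12
position: [698.9, -40.6, 26.8]
tcp_rot: [0.001, 0.165, 0.986, -0.0]
contact_force: [6.1, -3.4, -2.1]
finger_gap: 0.001
grasp_force: 3.4
```

apply_moves:
  motion:
    - [-0.6,0.2,0,0,0,0,0]
    - [-1.2,0.4,0,0,0,0,0]
    - [-1.8,0.6,0,0,0,0,0]
    - [-2.4,0.8,0,0,0,0,0]
    - [-3.0,1.03,0,0,0,0,0]

```text
time: 4.53
position: [669.5, -30.2, 26.8]
tcp_rot: [0.001, 0.165, 0.986, 0.0]
contact_force: [8.2, -2.0, -2.0]
finger_gap: -0.004
grasp_force: 4.0
```

apply_moves:
  motion:
    - [-0.5,0.17,0,0,0,0,0]
    - [-1.0,0.34,0,0,0,0,0]
    - [-1.5,0.52,0,0,0,0,0]
    - [-1.9,0.65,0,0,0,0,0]
    - [-2.2,0.76,0,0,0,0,0]

```text
time: 4.95
position: [647.7, -22.6, 26.9]
tcp_rot: [0.002, 0.165, 0.986, 0.0]
contact_force: [9.1, -2.4, -5.0]
finger_gap: -0.001
grasp_force: 4.6
```

apply_moves:
  motion:
    - [-0.1,0.03,0,0,0,0,0]
    - [-0.2,0.07,0,0,0,0,0]
    - [-0.3,0.1,0,0,0,0,0]
    - [-0.4,0.14,0,0,0,0,0]
    - [-0.5,0.17,0,0,0,0,0]

```text
time: 5.37
position: [643.4, -21.0, 26.9]
tcp_rot: [0.002, 0.165, 0.986, 0.0]
contact_force: [16.7, -3.0, -8.9]
finger_gap: 0.004
grasp_force: 8.2
```

apply_moves:
  motion:
    - [-0.1,0.03,0,0,0,0,0]
    - [-0.2,0.07,0,0,0,0,0]
    - [-0.2,0.07,0,0,0,0,0]
    - [-0.2,0.07,0,0,0,0,0]
    - [-0.2,0.07,0,0,0,0,0]

```text
time: 5.78
position: [643.3, -21.1, 27.1]
tcp_rot: [0.004, 0.165, 0.986, 0.0]
contact_force: [24.2, -5.6, -15.0]
finger_gap: 0.002
grasp_force: 12.0
```

The force jumped and the arm stopped advancing, so the plunger is at its hard stop. Next I'll retract and lift.

apply_moves:
  motion:
    - [0.9,-0.31,0,0,0,0,0]
    - [2.2,-0.76,0,0,0,0,0]
    - [3.5,-1.2,0,0,0,0,0]
    - [4.8,-1.65,0,0,0,0,0]
    - [6.1,-2.1,0,0,0,0,0]

```text
time: 6.2
position: [701.6, -41.5, 26.9]
tcp_rot: [0.001, 0.165, 0.986, -0.0]
contact_force: [1.3, -1.6, 0.8]
finger_gap: 0.0
grasp_force: 1.3
```

apply_moves:
  motion:
    - [1.3,-0.45,0,0,0,0,0]
    - [2.6,-0.9,0,0,0,0,0]
    - [3.0,-1.0,4,0,0,0,0]
    - [3.0,-1.0,8,0,0,0,0]
    - [3.0,-1.0,12,0,0,0,0]

```text
time: 6.62
position: [730.2, -51.2, 147.1]
tcp_rot: [-0.001, 0.165, 0.986, -0.0]
contact_force: [0.5, -0.2, 0.9]
finger_gap: -0.001
grasp_force: 0.0
```

apply_moves:
  motion:
    - [-2,3.5,0,0,0,-7,0]
    - [-4,7,0,0,0,-14,0]
    - [-6,10.5,0,0,0,-21,1]
    - [-8,14,0,0,0,-28,2]
    - [-10,17.5,0,0,0,-35,2]

```text
time: 7.03
position: [629.2, 125.2, 146.5]
tcp_rot: [-0.0, 0.457, 0.89, 0.0]
contact_force: [-0.3, 1.2, 0.4]
finger_gap: 0.236
grasp_force: 0.0
```

Run:
```python
from h import *
np.set_printoptions(precision=1,suppress=True)
st()
for c in("top","side"):
    im=snap(c,c+"1")
    for n in("bearing_1","plunger_face","magazine"):
        for d in ctrl.spot_point(c,n)[:4]: print(c,n,round(d["conf"],2),w(c,d["position"]))
a=cv2.resize(cv2.imread("pics/side1.png")[120:240,180:340],None,fx=3.5,fy=3.5,interpolation=cv2.INTER_CUBIC)
b=cv2.resize(cv2.imread("pics/top1.png")[130:250,190:310],None,fx=3.5,fy=3.5,interpolation=cv2.INTER_CUBIC)
o=np.hstack([a,b]);cv2.imwrite("pics/c1.png",cv2.resize(o,None,fx=.81,fy=.81));print(o.shape)
```

```text
t 7.03 p [629.2 125.2 146.5] yang 35.6 j [-0.4  0.7  0.2  1.6 -0.2  0.8  0.5] F [-0.3  1.2  0.4] 0.2355624358965844
top bearing_1 0.41 [501.1  29.6   1.4]
top bearing_1 0.39 [552.7  10.7  23.2]
top plunger_face 0.62 [692.  -39.7  29.2]
top magazine 0.83 [553.    7.6   0.8]
side bearing_1 0.59 [495.2  34.1  -3.6]
side bearing_1 0.51 [553.5  10.6  20.6]
side plunger_face 0.86 [702.2 -37.2  29.7]
side plunger_face 0.64 [391.7 305.5   1.1]
side plunger_face 0.43 [566.5 192.4   4.1]
side magazine 0.86 [551.   10.5  -0.1]
(420, 980, 3)
```

View pics/c1.png

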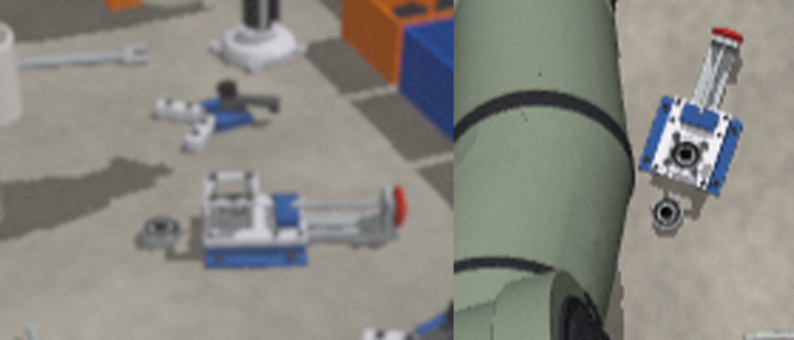

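The side view shows a single bearing out at crop (160,230), and the plunger is back out. The top view puts the bearing at crop (667,212), which is about (498,30) mm. The stack is still in the magazine. I'll go to the bearing's -y side with the tool turned along the magazine.

apply_moves:
  motion:
    - [-2.5,-2.3,0,0,0,-7,2]
    - [-5,-4.6,0,0,0,-14,2]
    - [-7.5,-6.9,0,0,0,-21,2]
    - [-10,-9.2,0,0,0,-28,2]
    - [-12.5,-11.5,0,0,0,-35,2]

```text
time: 7.85
position: [504.7, 6.8, 146.3]
tcp_rot: [0.0, 0.703, 0.711, 0.0]
contact_force: [1.5, -0.3, 0.3]
finger_gap: 0.235
grasp_force: 0.0
```

apply_moves:
  motion:
    - [-1,-0.9,0,0,0,-7,2]
    - [-1.9,-1.8,0,0,0,-14,2]
    - [-1.9,-1.8,-2,0,0,-19.6,2]
    - [-1.9,-1.8,-5,0,0,-19.6,2]
    - [-1.9,-1.8,-8,0,0,-19.6,2]

```text
time: 8.27
position: [487.6, -10.1, 65.9]
tcp_rot: [0.001, 0.813, 0.583, 0.001]
contact_force: [1.4, 0.1, -0.5]
finger_gap: 0.234
grasp_force: 0.0
```

Run:
```python
from h import *
np.set_printoptions(precision=1,suppress=True)
st()
for c in("side","top"):
    im=snap(c,c+"2")
    for n in("bearing_1",):
        for d in ctrl.spot_point(c,n)[:4]: print(c,n,round(d["conf"],2),w(c,d["position"]))
```

```text
t 8.27 p [487.6 -10.1  65.9] yang -18.7 j [-0.4  0.6  0.4  2.1 -0.5  0.5  0. ] F [ 1.4  0.1 -0.5] 0.23387471937505291
side bearing_1 0.68 [493.1  34.7  -1.3]
side bearing_1 0.58 [555.6  10.7  22.6]
```

apply_moves:
  motion:
    - [-0.3,0,-1.5,0,0,0,2]
    - [-0.3,0,-3,0,0,0,2]
    - [-0.3,0,-4.2,0,0,0,2]
    - [-0.3,0,-5.1,0,0,0,2]
    - [-0.3,0,-5.1,0,0,0,2]

```text
time: 8.88
position: [484.2, -9.5, 15.4]
tcp_rot: [0.0, 0.812, 0.584, 0.0]
contact_force: [-0.6, 0.5, -0.5]
finger_gap: 0.237
grasp_force: 0.0
```

Run:
```python
from h import *
st()
snap("side","side3");cv2.imwrite("pics/s3.png",cv2.resize(cv2.imread("pics/side3.png")[110:250,190:330],None,fx=4,fy=4,interpolation=cv2.INTER_CUBIC))
```

```text
t 8.88 p [484.2  -9.5  15.4] yang -18.6 j [-0.31  0.72  0.28  2.11 -0.53  0.37  0.07] F [-0.6  0.5 -0.5] 0.23721147828101424
```

View pics/s3.png

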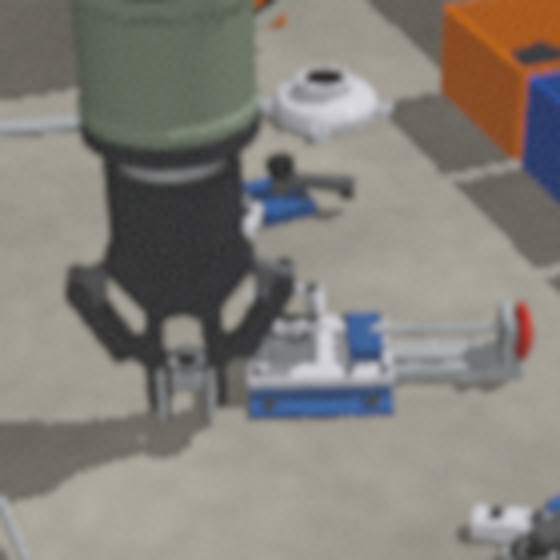

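The gripper straddles the spot, with its fingertips at crop (165–210,415) and the right linkage near the magazine's top plate. I'll ease away from the magazine by about 3 mm and push along a slightly outward line, watching the force.

apply_moves:
  motion:
    - [-0.35,0.1,-0.1,0,0,0,2]
    - [-0.3,0.6,-0.1,0,0,0,2]
    - [-0.2,1.2,-0.1,0,0,0,2]
    - [-0.1,1.8,-0.1,0,0,0,2]
    - [0,2.4,-0.1,0,0,0,2]

```text
time: 9.35
position: [484.3, 15.8, 14.6]
tcp_rot: [0.0, 0.812, 0.584, 0.0]
contact_force: [0.3, -1.1, 0.6]
finger_gap: 0.235
grasp_force: 0.2
```

apply_moves:
  motion:
    - [0.1,0.6,0,0,0,0,2]
    - [0.2,1.2,0,0,0,0,2]
    - [0.3,1.8,0,0,0,0,2]
    - [0.4,2.4,0,0,0,0,2]
    - [0.5,3.0,0,0,0,0,2]

```text
time: 9.77
position: [489.0, 45.4, 14.3]
tcp_rot: [-0.0, 0.812, 0.584, -0.0]
contact_force: [0.4, 0.3, 0.5]
finger_gap: 0.236
grasp_force: 0.1
```

apply_moves:
  motion:
    - [0.1,0.7,0,0,0,0,2]
    - [0.2,1.4,0,0,0,0,2]
    - [0.3,2.1,0,0,0,0,2]
    - [0.4,2.8,0,0,0,0,2]
    - [0.5,3.5,0,0,0,0,2]

```text
time: 10.18
position: [494.0, 80.5, 14.3]
tcp_rot: [-0.0, 0.812, 0.584, -0.0]
contact_force: [-0.5, -0.3, 0.5]
finger_gap: 0.232
grasp_force: 0.1
```

Run:
```python
from h import *
np.set_printoptions(precision=1,suppress=True)
st()
for c in("side","top"):
    im=snap(c,c+"4")
    for n in("bearing_1",):
        for d in ctrl.spot_point(c,n)[:4]: print(c,n,round(d["conf"],2),w(c,d["position"]))
```

```text
t 10.18 p [494.   80.5  14.3] yang -18.6 j [-0.5  0.7  0.3  2.1 -0.6  0.4 -0.1] F [-0.5 -0.3  0.5] 0.23235851285112286
side bearing_1 0.56 [502.1 109.   -2.6]
side bearing_1 0.42 [557.5   8.9  22. ]
top bearing_1 0.38 [556.1  11.   21.4]
top bearing_1 0.29 [569.1 191.5   0.5]
```

The bearing is at about (502,106), caught in the notch between the fingertips. I'll continue and straighten the tool.

apply_moves:
  motion:
    - [0.25,0.6,0,0,0,5,2]
    - [0.5,1.3,0,0,0,10,2]
    - [0.75,2.1,0,0,0,15,2]
    - [0.8,2.9,0,0,0,15,2]
    - [0.85,3.7,0,0,0,15,2]

```text
time: 10.8
position: [502.5, 116.8, 14.3]
tcp_rot: [-0.0, 0.73, 0.683, 0.0]
contact_force: [0.2, 0.8, 0.0]
finger_gap: 0.235
grasp_force: 0.1
```

apply_moves:
  motion:
    - [0.05,0.8,0,0,0,0,2]
    - [0.1,1.6,0,0,0,0,2]
    - [0.15,2.4,0,0,0,0,2]
    - [0.2,3.2,0,0,0,0,2]
    - [0.2,3.8,0,0,0,0,2]

```text
time: 11.22
position: [504.4, 156.0, 14.2]
tcp_rot: [-0.0, 0.729, 0.685, 0.0]
contact_force: [-0.3, -0.6, 1.1]
finger_gap: 0.233
grasp_force: 0.2
```

Run:
```python
from h import *
np.set_printoptions(precision=1,suppress=True)
st()
for c in("side","top"):
    im=snap(c,c+"5")
    for n in("bearing_1","nest_seat"):
        for d in ctrl.spot_point(c,n)[:4]: print(c,n,round(d["conf"],2),w(c,d["position"]))
cv2.imwrite("pics/s5.png",cv2.resize(cv2.imread("pics/side5.png")[110:230,180:320],None,fx=5,fy=5,interpolation=cv2.INTER_CUBIC))
```

```text
t 11.22 p [504.4 156.   14.2] yang -3.6 j [-0.6  0.8  0.3  2.  -0.5  0.4 -0. ] F [-0.3 -0.6  1.1] 0.23328842475126138
side bearing_1 0.57 [555.1   9.2  21.2]
side bearing_1 0.39 [504.9 187.1  -0.8]
side nest_seat 0.73 [570.5 193.   -1. ]
top bearing_1 0.57 [555.    8.5  18.8]
```

View pics/s5.png

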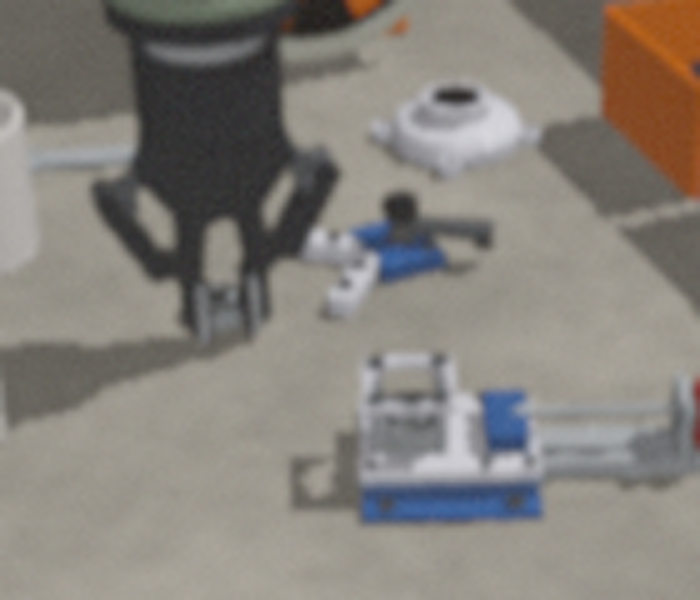

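The side view shows the fingers at crop (225,320), with the bearing behind them in front of the V mouth at (345,270). I'll push 4 mm more, back off, lift, and turn a quarter turn to push into the nest.

apply_moves:
  motion:
    - [0,0.4,0,0,0,0,2]
    - [0,0.4,0,0,0,0,2]
    - [0,-1.5,0,0,0,0,2]
    - [0,-3,2,0,0,0,2]
    - [0,-3,6,0,0,0,2]

```text
time: 11.93
position: [502.5, 121.0, 72.1]
tcp_rot: [-0.001, 0.73, 0.683, -0.003]
contact_force: [0.8, -0.8, -0.3]
finger_gap: 0.234
grasp_force: 0.0
```

apply_moves:
  motion:
    - [-0.5,1,2,0,0,7,2]
    - [-1,2,2,0,0,14,2]
    - [-1.5,3,2,0,0,21,2]
    - [-2,4,2,0,0,28,2]
    - [-2.5,4.5,2,0,0,35,2]

```text
time: 12.35
position: [479.2, 171.1, 94.5]
tcp_rot: [0.0, 0.486, 0.874, 0.0]
contact_force: [0.5, -0.8, 0.8]
finger_gap: 0.236
grasp_force: 0.0
```

apply_moves:
  motion:
    - [-0.5,0.5,0,0,0,7,2]
    - [-1,1,0,0,0,14,2]
    - [-1.5,1.4,0,0,0,21,2]
    - [-2,1.4,0,0,0,28,2]
    - [-2.2,1.4,0,0,0,35,2]

```text
time: 12.77
position: [456.8, 184.0, 94.3]
tcp_rot: [-0.0, 0.201, 0.98, 0.0]
contact_force: [0.4, -0.7, 0.2]
finger_gap: 0.231
grasp_force: 0.0
```

apply_moves:
  motion:
    - [0,0,0,0,0,7,2]
    - [0,0,0,0,0,14,2]
    - [0,0,0,0,0,21,2]
    - [0,0,0,0,0,26.6,2]
    - [0,0,0,0,0,26.6,2]

```text
time: 13.18
position: [457.5, 183.5, 94.3]
tcp_rot: [0.0, -0.029, 1.0, 0.0]
contact_force: [0.7, -0.1, -0.4]
finger_gap: 0.233
grasp_force: 0.0
```

Run:
```python
from h import *
np.set_printoptions(precision=1,suppress=True)
st()
for c in("side","top"):
    im=snap(c,c+"6")
    for n in("bearing_1","nest_seat"):
        for d in ctrl.spot_point(c,n)[:4]: print(c,n,round(d["conf"],2),w(c,d["position"]))
```

```text
t 13.18 p [457.5 183.5  94.3] yang 93.3 j [-0.5  0.5 -0.1  2.1  0.1  0.5  1.1] F [ 0.7 -0.1 -0.4] 0.23262503043410845
side bearing_1 0.63 [503.2 379.7   1.6]
side bearing_1 0.58 [506.7 188.5  -2.5]
side bearing_1 0.58 [553.3   9.7  21.7]
side nest_seat 0.67 [571.6 192.2   0.1]
top bearing_1 0.47 [558.6   9.   21.6]
top nest_seat 0.64 [571.2 194.8   0.5]
```

apply_moves:
  motion:
    - [0,0.2,-2.5,0,0,0,2]
    - [0,0.2,-5,0,0,0,2]
    - [0,0.2,-7,0,0,0,2]
    - [0,0.2,-8,0,0,0,2]
    - [0.5,0.2,-8,0,0,0,2]

```text
time: 13.9
position: [460.7, 185.5, 12.6]
tcp_rot: [-0.002, -0.026, 1.0, -0.001]
contact_force: [-0.5, -1.3, -0.0]
finger_gap: 0.237
grasp_force: 0.0
```

apply_moves:
  motion:
    - [0.8,0.05,0,0,0,0,2]
    - [1.6,0.1,0,0,0,0,2]
    - [2.4,0.15,0,0,0,0,2]
    - [3.2,0.2,0,0,0,0,2]
    - [4,0.25,0,0,0,0,2]

```text
time: 14.32
position: [503.9, 188.4, 15.0]
tcp_rot: [0.001, -0.026, 1.0, 0.0]
contact_force: [-1.2, 0.3, 0.5]
finger_gap: 0.234
grasp_force: 0.2
```

apply_moves:
  motion:
    - [0.7,0.04,0,0,0,0,2]
    - [1.4,0.08,0,0,0,0,2]
    - [2.1,0.12,0,0,0,0,2]
    - [2.7,0.16,0,0,0,0,2]
    - [3.2,0.2,0,0,0,0,2]

```text
time: 14.73
position: [535.1, 190.3, 14.3]
tcp_rot: [0.0, -0.026, 1.0, -0.0]
contact_force: [-1.2, -0.9, 0.5]
finger_gap: 0.238
grasp_force: 0.3
```

Run:
```python
from h import *
np.set_printoptions(precision=1,suppress=True)
st()
for c in("side",):
    im=snap(c,c+"7")
    for n in("bearing_1","nest_seat"):
        for d in ctrl.spot_point(c,n)[:4]: print(c,n,round(d["conf"],2),w(c,d["position"]))
cv2.imwrite("pics/s7.png",cv2.resize(cv2.imread("pics/side7.png")[110:210,190:310],None,fx=5,fy=5,interpolation=cv2.INTER_CUBIC))
```

```text
t 14.73 p [535.1 190.3  14.3] yang 93.0 j [-0.4  0.8 -0.1  1.9  0.1  0.5  1.1] F [-1.2 -0.9  0.5] 0.23764475446945318
side bearing_1 0.56 [554.8  12.2  21.1]
side bearing_1 0.42 [557.7 198.1  -1.4]
side nest_seat 0.6 [573.7 193.5   2. ]
```

View pics/s7.png

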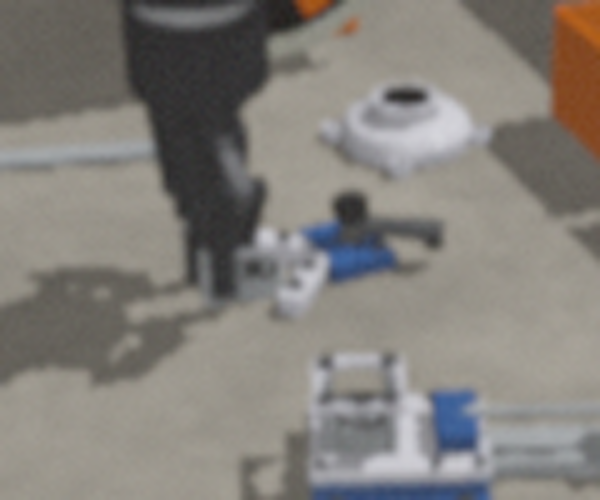

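The bearing is entering the V at crop (258,268), with about 10 mm to go. I'll finish slowly and watch the force.

apply_moves:
  motion:
    - [0.2,0.01,0,0,0,0,2]
    - [0.4,0.02,0,0,0,0,2]
    - [0.5,0.03,0,0,0,0,2]
    - [0.6,0.04,0,0,0,0,2]
    - [0.7,0.04,0,0,0,0,2]

```text
time: 15.3
position: [541.5, 190.7, 14.3]
tcp_rot: [0.0, -0.026, 1.0, 0.0]
contact_force: [0.6, -0.7, 0.6]
finger_gap: 0.233
grasp_force: 0.1
```

apply_moves:
  motion:
    - [0.1,0,0,0,0,0,2]
    - [0.2,0.01,0,0,0,0,2]
    - [0.3,0.02,0,0,0,0,2]
    - [0.3,0.02,0,0,0,0,2]
    - [0.3,0.02,0,0,0,0,2]

```text
time: 15.72
position: [544.0, 191.0, 14.2]
tcp_rot: [-0.0, -0.026, 1.0, -0.0]
contact_force: [-4.4, 0.6, 0.8]
finger_gap: 0.233
grasp_force: 2.1
```

apply_moves:
  motion:
    - [0.05,0,0,0,0,0,2]
    - [0.1,0,0,0,0,0,2]
    - [0.15,0,0,0,0,0,2]
    - [0.2,0,0,0,0,0,2]
    - [0.2,0,0,0,0,0,2]

```text
time: 16.13
position: [544.8, 191.1, 14.0]
tcp_rot: [-0.001, -0.027, 1.0, -0.0]
contact_force: [-11.6, 2.1, 4.2]
finger_gap: 0.232
grasp_force: 5.7
```

apply_moves:
  motion:
    - [0.1,0,0,0,0,0,2]
    - [0.1,0,0,0,0,0,2]
    - [-0.5,0,0,0,0,0,2]
    - [-2,0,0,0,0,0,2]
    - [-5,0,0,0,0,0,2]

```text
time: 16.55
position: [498.6, 190.6, 14.5]
tcp_rot: [0.002, -0.025, 1.0, 0.0]
contact_force: [-0.7, 0.6, -0.2]
finger_gap: 0.231
grasp_force: 0.0
```

apply_moves:
  motion:
    - [-3,0,2,0,0,0,2]
    - [-4,0,5,0,0,0,2]
    - [-4,3,9,0,0,0,2]
    - [-4,6,13,0,0,0,2]
    - [-4,9,16,0,0,0,2]

```text
time: 16.97
position: [456.7, 269.5, 164.1]
tcp_rot: [0.001, -0.026, 1.0, 0.0]
contact_force: [0.7, 0.6, 0.1]
finger_gap: 0.232
grasp_force: 0.0
```

apply_moves:
  motion:
    - [-1,4,0,0,0,0,2]
    - [-2,8,0,0,0,0,2]
    - [-3,12,0,0,0,0,2]
    - [-4,16,0,0,0,0,2]
    - [-5,20,0,0,0,0,2]

```text
time: 17.38
position: [406.0, 471.1, 162.0]
tcp_rot: [0.001, -0.026, 1.0, 0.0]
contact_force: [1.5, 0.1, 0.8]
finger_gap: 0.239
grasp_force: 0.0
```

apply_moves:
  motion:
    - [-2,3,0,0,0,0,2]
    - [-4,6,0,0,0,0,2]
    - [-6,9,0,0,0,0,2]
    - [-6,9,0,0,0,0,2]
    - [-6,9,0,0,0,0,2]

```text
time: 17.8
position: [344.7, 560.9, 161.3]
tcp_rot: [0.0, -0.028, 1.0, 0.0]
contact_force: [1.1, -1.4, 0.0]
finger_gap: 0.233
grasp_force: 0.0
```

Run:
```python
from h import *
np.set_printoptions(precision=1,suppress=True)
st()
for c in("side","top"):
    im=snap(c,c+"8")
    for n in("bearing_1","nest_seat"):
        for d in ctrl.spot_point(c,n)[:4]: print(c,n,round(d["conf"],2),w(c,d["position"]))
a=cv2.resize(cv2.imread("pics/side8.png")[130:190,210:290],None,fx=7,fy=7,interpolation=cv2.INTER_CUBIC)[:420,:]
b=cv2.resize(cv2.imread("pics/top8.png")[145:205,185:300],None,fx=7,fy=7,interpolation=cv2.INTER_CUBIC)
o=np.zeros((840,805,3),np.uint8);o[:420,:560]=a;o[420:]=b
cv2.imwrite("pics/c8.png",cv2.resize(o,None,fx=.71,fy=.71))
```

```text
t 17.8 p [344.7 560.9 161.3] yang 93.2 j [-1.1  0.7 -0.1  1.6  0.1  0.9  0.5] F [ 1.1 -1.4  0. ] 0.23292588430173455
side bearing_1 0.47 [558.6  13.6  20.2]
side bearing_1 0.4 [566.8 195.9  -4.9]
side nest_seat 0.66 [575.4 194.2  -1.4]
side nest_seat 0.43 [ 546.8 -354.9    3.8]
top bearing_1 0.63 [575.3 191.4   0.7]
top bearing_1 0.48 [556.8   7.   20.5]
top nest_seat 0.84 [566.9 192.1   1.5]
```

View pics/c8.png

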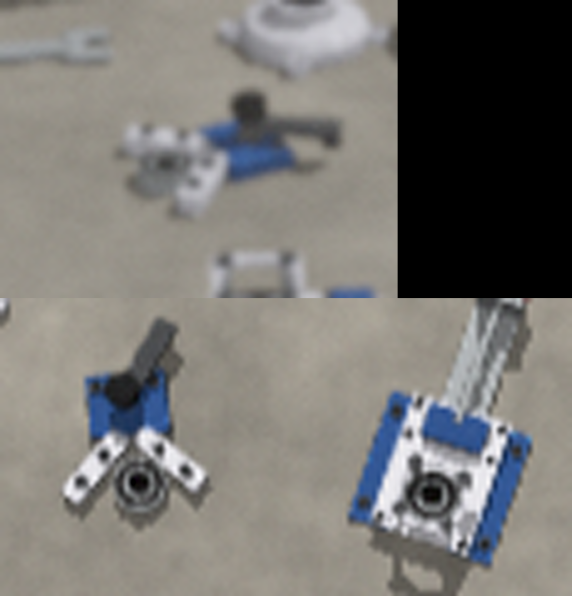

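Run:
```python
from h import *
ims=np.mean([ctrl.camera("top").astype(float) for _ in range(4)],0).astype(np.uint8)[:,:,::-1]
cv2.imwrite("pics/z.png",cv2.resize(ims[162:192,194:232],None,fx=18,fy=18,interpolation=cv2.INTER_CUBIC))
```

View pics/z.png

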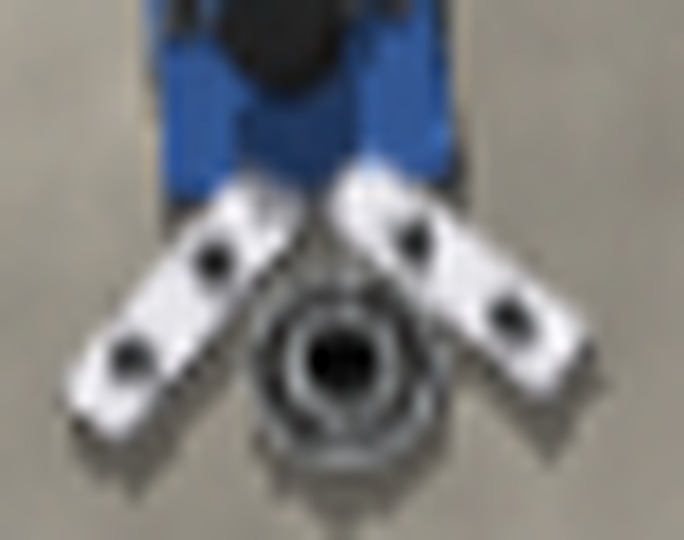

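The bearing's outer ring is at about (343,362). It sits close to the right bar, but there may be 1–3 mm of gap to the left bar. The notch grip held it sideways, so I'll press again with closed fingertips angled toward the left bar, where it can centre itself.

apply_moves:
  motion:
    - [1.5,-3.6,0,0,0,5,0]
    - [3,-7.2,0,0,0,10,0]
    - [4.5,-10.8,0,0,0,15,0]
    - [6,-14.4,0,0,0,20,0]
    - [7.5,-18,0,0,0,25,0]

```text
time: 18.72
position: [421.9, 377.3, 161.7]
tcp_rot: [0.0, -0.244, 0.97, -0.0]
contact_force: [1.0, 0.2, -0.0]
finger_gap: 0.002
grasp_force: 0.0
```

apply_moves:
  motion:
    - [1.5,-3.6,0,0,0,0,0]
    - [3,-7.2,0,0,0,0,0]
    - [4.5,-10.8,0,0,0,0,0]
    - [6,-14.4,0,0,0,0,0]
    - [7.5,-18,0,0,0,0,0]

```text
time: 19.13
position: [497.0, 197.2, 161.8]
tcp_rot: [0.0, -0.242, 0.97, 0.0]
contact_force: [0.2, 0.9, -0.4]
finger_gap: -0.003
grasp_force: 0.0
```

apply_moves:
  motion:
    - [1,-2,0,0,0,0,0]
    - [1.6,-4,0,0,0,0,0]
    - [1.6,-4,-2,0,0,0,0]
    - [1.6,-4,-5,0,0,0,0]
    - [1.6,-4,-8,0,0,0,0]

```text
time: 19.55
position: [513.3, 158.7, 81.4]
tcp_rot: [0.001, -0.241, 0.97, 0.0]
contact_force: [0.8, 0.2, -0.5]
finger_gap: 0.001
grasp_force: 0.0
```

```bash
python3 -c "from h import *;st()"
```

```text
t 19.55 p [513.3 158.7  81.4] yang 117.9 j [-0.3   0.62 -0.15  1.95  0.16  0.58  1.51] F [ 0.8  0.2 -0.5] 0.0010026873910587615
```

apply_moves:
  motion:
    - [0,0.2,-2.5,0,0,0,0]
    - [0,0.2,-4.5,0,0,0,0]
    - [0,0.2,-6,0,0,0,0]
    - [0,0.2,-6.65,0,0,0,0]
    - [0,0.2,-6.65,0,0,0,0]

```text
time: 19.97
position: [511.8, 160.9, 14.0]
tcp_rot: [-0.001, -0.242, 0.97, -0.0]
contact_force: [-0.6, -0.1, -0.5]
finger_gap: -0.004
grasp_force: 0.0
```

apply_moves:
  motion:
    - [0.6,0.32,0,0,0,0,0]
    - [1.2,0.64,0,0,0,0,0]
    - [1.8,0.95,0,0,0,0,0]
    - [2.3,1.22,0,0,0,0,0]
    - [2.8,1.48,0,0,0,0,0]

```text
time: 20.38
position: [541.5, 176.4, 15.7]
tcp_rot: [0.001, -0.242, 0.97, 0.0]
contact_force: [0.5, -0.4, 0.4]
finger_gap: 0.002
grasp_force: 0.0
```

apply_moves:
  motion:
    - [0.1,0.05,0,0,0,0,0]
    - [0.2,0.1,0,0,0,0,0]
    - [0.3,0.15,0,0,0,0,0]
    - [0.35,0.18,0,0,0,0,0]
    - [0.4,0.21,0,0,0,0,0]

```text
time: 20.8
position: [544.3, 178.0, 15.1]
tcp_rot: [-0.0, -0.242, 0.97, -0.0]
contact_force: [-0.8, 0.1, 0.1]
finger_gap: 0.002
grasp_force: 0.2
```

apply_moves:
  motion:
    - [0.1,0.05,0,0,0,0,0]
    - [0.15,0.08,0,0,0,0,0]
    - [0.2,0.1,0,0,0,0,0]
    - [0.25,0.13,0,0,0,0,0]
    - [0.3,0.16,0,0,0,0,0]

```text
time: 21.22
position: [546.2, 179.4, 14.8]
tcp_rot: [-0.001, -0.242, 0.97, -0.0]
contact_force: [-10.4, -1.5, 6.3]
finger_gap: 0.003
grasp_force: 4.8
```

apply_moves:
  motion:
    - [0.05,0.05,0,0,0,0,0]
    - [0.1,0.1,0,0,0,0,0]
    - [0.1,0.15,0,0,0,0,0]
    - [0.1,0.2,0,0,0,0,0]
    - [0.1,0.2,0,0,0,0,0]

```text
time: 21.63
position: [547.3, 181.0, 14.8]
tcp_rot: [-0.001, -0.242, 0.97, -0.0]
contact_force: [-7.4, -2.4, 5.6]
finger_gap: 0.001
grasp_force: 4.0
```

apply_moves:
  motion:
    - [0.05,0.05,0,0,0,0,0]
    - [0.1,0.1,0,0,0,0,0]
    - [0.15,0.12,0,0,0,0,0]
    - [0.2,0.15,0,0,0,0,0]
    - [0.2,0.15,0,0,0,0,0]

```text
time: 22.05
position: [547.6, 181.3, 14.5]
tcp_rot: [-0.003, -0.242, 0.97, -0.001]
contact_force: [-19.1, -9.2, 12.4]
finger_gap: 0.0
grasp_force: 10.0
```

The force is now firm and lines up with the push direction, and the implied centre is about (573,194.5), which matches the seat. I'll back off and check numerically.

apply_moves:
  motion:
    - [-0.3,-0.2,0,0,0,0,0]
    - [-1,-0.55,0,0,0,0,0]
    - [-2,-1.05,0,0,0,0,0]
    - [-3.5,-1.85,0,0,0,0,0]
    - [-4.5,-1.85,2,0,0,0,0]

```text
time: 22.47
position: [502.8, 162.5, 32.8]
tcp_rot: [-0.002, -0.242, 0.97, -0.001]
contact_force: [0.1, 0.7, 0.3]
finger_gap: -0.0
grasp_force: 0.0
```

apply_moves:
  motion:
    - [-1,1,4,0,0,0,0]
    - [-2,3,8,0,0,0,0]
    - [-2,6,11,0,0,0,0]
    - [-3,10,13,0,0,0,0]
    - [-4,14,13,0,0,0,0]

```text
time: 22.88
position: [468.8, 298.1, 168.6]
tcp_rot: [0.003, -0.241, 0.971, 0.001]
contact_force: [1.6, 0.6, -1.1]
finger_gap: -0.003
grasp_force: 0.0
```

apply_moves:
  motion:
    - [-2,3.5,0,0,0,0,0]
    - [-4,7,0,0,0,0,0]
    - [-6,10.5,0,0,0,0,0]
    - [-8,14,0,0,0,0,0]
    - [-10,17.5,0,0,0,0,0]

```text
time: 23.3
position: [366.0, 473.6, 164.6]
tcp_rot: [0.0, -0.242, 0.97, 0.0]
contact_force: [1.1, 0.6, 0.7]
finger_gap: 0.001
grasp_force: 0.0
```

apply_moves:
  motion:
    - [0,2,0,0,0,0,0]
    - [0,4,0,0,0,0,0]
    - [0,6,0,0,0,0,0]
    - [0,6,0,0,0,0,0]
    - [0,6,0,0,0,0,0]

```text
time: 23.72
position: [366.8, 532.6, 164.0]
tcp_rot: [0.0, -0.243, 0.97, 0.0]
contact_force: [0.7, -0.6, -0.8]
finger_gap: -0.001
grasp_force: 0.0
```

Run:
```python
from h import *
np.set_printoptions(precision=1,suppress=True)
st()
ims=np.mean([ctrl.camera("top").astype(float) for _ in range(4)],0).astype(np.uint8)[:,:,::-1]
z=cv2.resize(ims[162:192,194:232],None,fx=18,fy=18,interpolation=cv2.INTER_CUBIC); old=cv2.imread("pics/z.png")
cv2.imwrite("pics/z2.png",z)
def bore(i):
    m=(i.max(2)<50).astype(np.uint8); n,_,s,c=cv2.connectedComponentsWithStats(m)
    return [(s[k,4],c[k]) for k in range(1,n) if s[k,4]>1000]
print(bore(old));print(bore(z))
# shift of bearing and of bars via template matching
def sh(x0,y0,x1,y1,ref=old,cur=z):
    r=cv2.matchTemplate(cur[max(0,y0-40):y1+40,max(0,x0-40):x1+40],ref[y0:y1,x0:x1],cv2.TM_CCOEFF_NORMED);_,v,_,l=cv2.minMaxLoc(r);return np.array(l)-[min(40,x0),min(40,y0)],v
print("bearing shift",sh(285,305,405,420),"left bar",sh(90,230,230,400),"right bar",sh(390,210,570,360))
for c in("side","top"):
    ctrl.camera(c)
    for n in("bearing_1","nest_seat"):
        for d in ctrl.spot_point(c,n)[:3]: print(c,n,round(d["conf"],2),w(c,d["position"]))
```

```text
t 23.72 p [366.8 532.6 164. ] yang 118.1 j [-0.9  0.6 -0.2  1.6  0.1  0.9  0.9] F [ 0.7 -0.6 -0.8] -0.0008123415131143695
[(np.int32(9715), array([285.9,  40.6])), (np.int32(3366), array([341.8, 361.8]))]
[(np.int32(9667), array([286. ,  40.8])), (np.int32(3239), array([323.7, 347.5]))]
bearing shift (array([-18, -15]), 0.9102829098701477) left bar (array([0, 0]), 0.9967455267906189) right bar (array([0, 0]), 0.9826352596282959)
side bearing_1 0.42 [567.1 203.8  -2.3]
side bearing_1 0.38 [561.2  11.1  22. ]
side nest_seat 0.75 [572.2 195.2  -0.1]
side nest_seat 0.7 [700.2 -36.9  26.5]
top bearing_1 0.48 [557.9   7.   19.2]
top nest_seat 0.97 [570.2 192.5   0.5]
```

The bearing slid about 4 mm along the right bar and is now against the left bar. I'll make one last light, straight press with the flat closed fingertips to make sure it touches both.

apply_moves:
  motion:
    - [1.5,-3.6,0,0,0,-5,0]
    - [3,-7.2,0,0,0,-10,0]
    - [4.5,-10.8,0,0,0,-15,0]
    - [6,-14.4,0,0,0,-20,0]
    - [7.5,-18,0,0,0,-25,0]

```text
time: 24.63
position: [442.7, 350.3, 164.6]
tcp_rot: [0.0, -0.024, 1.0, 0.0]
contact_force: [0.5, -0.1, -0.2]
finger_gap: 0.004
grasp_force: 0.0
```

apply_moves:
  motion:
    - [1.5,-3.6,0,0,0,0,0]
    - [3,-7.2,0,0,0,0,0]
    - [4.5,-10.8,0,0,0,0,0]
    - [6,-14.4,0,0,0,0,0]
    - [6.6,-16.1,0,0,0,0,0]

```text
time: 25.05
position: [510.0, 186.0, 164.6]
tcp_rot: [0.0, -0.024, 1.0, -0.001]
contact_force: [0.6, -1.1, 0.2]
finger_gap: -0.002
grasp_force: 0.0
```

apply_moves:
  motion:
    - [0,0,-3.5,0,0,0,0]
    - [0,0,-7,0,0,0,0]
    - [0,0,-10.5,0,0,0,0]
    - [0,0,-13,0,0,0,0]
    - [0,0,-14,0,0,0,0]

```text
time: 25.47
position: [506.8, 190.5, 21.3]
tcp_rot: [-0.002, -0.026, 1.0, -0.001]
contact_force: [-0.8, -0.5, 0.9]
finger_gap: -0.004
grasp_force: 0.0
```

```bash
python3 -c "from h import *;st()"
```

```text
t 25.47 p [506.8 190.5  21.3] yang 93.0 j [-0.44  0.73 -0.04  1.95  0.06  0.47  1.1 ] F [-0.8 -0.5  0.9] -0.004277607679485541
```

apply_moves:
  motion:
    - [0.5,0,-0.8,0,0,0,0]
    - [1.2,0.1,-0.9,0,0,0,0]
    - [1.9,0.15,-0.9,0,0,0,0]
    - [2.5,0.2,-0.9,0,0,0,0]
    - [3.1,0.2,-0.9,0,0,0,0]

```text
time: 25.88
position: [540.9, 193.5, 16.7]
tcp_rot: [0.001, -0.026, 1.0, 0.0]
contact_force: [-0.3, -0.3, -0.3]
finger_gap: -0.001
grasp_force: 0.0
```

apply_moves:
  motion:
    - [0.1,0,0,0,0,0,0]
    - [0.2,0,0,0,0,0,0]
    - [0.3,0,0,0,0,0,0]
    - [0.4,0,0,0,0,0,0]
    - [0.4,0,0,0,0,0,0]

```text
time: 26.3
position: [542.9, 193.1, 15.4]
tcp_rot: [-0.0, -0.026, 1.0, -0.0]
contact_force: [-1.0, 0.4, -0.2]
finger_gap: -0.002
grasp_force: 0.6
```

apply_moves:
  motion:
    - [0.05,0,0,0,0,0,0]
    - [0.1,0,0,0,0,0,0]
    - [0.15,0,0,0,0,0,0]
    - [0.2,0,0,0,0,0,0]
    - [0.2,0,0,0,0,0,0]

```text
time: 26.72
position: [543.4, 193.1, 15.1]
tcp_rot: [-0.002, -0.027, 1.0, -0.0]
contact_force: [-11.6, 0.1, 5.6]
finger_gap: -0.005
grasp_force: 5.5
```

The force is straight along the nest axis (-11.6, 0.1) N with no further movement, so the bearing is seated on both bars. Next I'll retreat and hand in.

apply_moves:
  motion:
    - [-0.3,0,0,0,0,0,0]
    - [-1,0,0,0,0,0,0]
    - [-2.5,0,0,0,0,0,0]
    - [-4.5,0,0,0,0,0,0]
    - [-5.5,0,2,0,0,0,0]

```text
time: 27.13
position: [486.7, 192.4, 33.1]
tcp_rot: [-0.002, -0.027, 1.0, -0.001]
contact_force: [-1.1, -0.1, -1.0]
finger_gap: -0.002
grasp_force: 0.0
```

apply_moves:
  motion:
    - [-1,1,4,0,0,0,0]
    - [-2,3,8,0,0,0,0]
    - [-2,6,11,0,0,0,0]
    - [-3,10,13,0,0,0,0]
    - [-4,14,13,0,0,0,0]

```text
time: 27.55
position: [453.4, 326.7, 168.9]
tcp_rot: [0.003, -0.025, 1.0, 0.002]
contact_force: [1.4, -0.2, -0.2]
finger_gap: -0.0
grasp_force: 0.0
```

apply_moves:
  motion:
    - [-2,3.5,0,0,0,0,0]
    - [-4,7,0,0,0,0,0]
    - [-6,10.5,0,0,0,0,0]
    - [-8,14,0,0,0,0,0]
    - [-10,17.5,0,0,0,0,0]

```text
time: 27.97
position: [350.6, 502.0, 164.8]
tcp_rot: [0.0, -0.026, 1.0, 0.0]
contact_force: [1.2, 0.2, -0.0]
finger_gap: 0.003
grasp_force: 0.0
```

apply_moves:
  motion:
    - [0,2,0,0,0,0,0]
    - [0,4,0,0,0,0,0]
    - [0,6,0,0,0,0,0]
    - [0,6,0,0,0,0,0]
    - [0,6,0,0,0,0,0]

```text
time: 28.38
position: [351.5, 561.0, 164.2]
tcp_rot: [-0.0, -0.027, 1.0, -0.0]
contact_force: [-0.2, -0.6, -0.1]
finger_gap: -0.001
grasp_force: 0.0
```

Run:
```python
from h import *
st()
ims=np.mean([ctrl.camera("top").astype(float) for _ in range(4)],0).astype(np.uint8)[:,:,::-1]
z=cv2.resize(ims[162:192,194:232],None,fx=18,fy=18,interpolation=cv2.INTER_CUBIC)
m=(z.max(2)<50).astype(np.uint8); n,_,s,c=cv2.connectedComponentsWithStats(m)
C=[c[k] for k in range(1,n) if s[k,4]>1000]; print(C)
if np.hypot(*(C[-1]-[323.7,347.5]))<12: print(ctrl.finish_job())
```

```text
t 28.38 p [351.5 561.  164.2] yang 93.1 j [-1.07  0.66 -0.04  1.56  0.03  0.92  0.5 ] F [-0.2 -0.6 -0.1] -0.0013769682044767794
[array([286.05911534,  40.70214965]), array([323.80752754, 347.32894737])]
the job is handed in; nothing more can be done
None
```

I pressed the plunger once to its stop and let it spring back, then slid the single ejected bearing along the bench into the empty nest. A last straight press met about 12 N along the nest axis with almost no movement, so it appears to rest on both bars, and I handed the job in at about 28 s; no result was returned.

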